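# Fetch the test tile from between the glaze jars

### The arm

A 6-joint arm with a two-finger parallel gripper is mounted at the origin on the work surface; the furniture and walls round the work are solid. World frame = base frame: x ahead of the robot, y to its left, z up, the work surface at z = 0. Lengths are in m, angles in degrees, forces in N, time in s.
With the tool pointing down it reaches from about 0.35 to 0.975 m from the base axis. Payload 17.4 kg.
Tool frame: the origin (TCP) lies at the very end of the fingers, on their centre line; the grasp point (between the pads) lies 19 mm behind it (tcp_to_grasp is the distance from the TCP to the grasp point, in m); z points along the fingers, y is the line along which they close (so a half turn about z gives the same grasp; the last joint's range is limited). The gripper opens to 85 mm and grips with 20 to 120 N. Pads are 22 mm wide; open, the fingers measure 114 mm over their backs; the gripper's body (76 mm by 85 mm) begins 54 mm behind the grasp point. The pads swing forward as they close: fully open they stand 13 mm farther back than shut.
Start: joints at [-79.4, 6.646, 82.598, -0, 90.757, -2.166], TCP at [0.149, -0.658, 0.231] pointing down, gripper open.
Joint ranges: [-162.19, 162.19], [-47.58, 125.68], [4.15, 143.07], [-65.23, 245.23], [0.69, 171.88], [-170.13, 170.13]. Speed limits (degrees/s): [108.29, 108.29, 127.2, 180, 180, 180].

### API

Orientations are given as a 3x3 rotation matrix whose columns are the frame's x, y, z axes.
In Python, from cell import * gives the robot as it stands. The module is installed in compiled form; this text tells all that it offers.
- The arm moves only by the tool apply_moves, never from a script. Its argument "steps" is a list of rows, each a list of 7 numbers: the shift along the world's x, y, z scaled (see below), then the turn, a rotation vector about the world's x, y, z scaled (see below), then the closure, from 0 (fully open) to 1 (shut). A call has exactly 8 rows; each row is the pose to reach, as a shift and turn from the pose commanded when the call began, turning the shorter way round; what a row does not reach only later rows make up. The controller multiplies each number of a shift by 30 cm and each number of a turn by 2 pi rad. A row lasts 1/10 s, in which the tool goes at most 50 mm and 8.59 degrees, less where a joint would pass 70% of its speed; a pose out of reach is approached as far as the arm can. A call with a number of a shift or a turn outside -1 to 1 is refused whole. A call with a gripper value outside its range is refused whole. The fingers move at their own pace and stop on an object; "force" is the grip in N (left out, the last holds). Time passes only in rows, so rows that repeat a pose let the fingers close, or fill a call up. It gives the time, the measured TCP pose, the force, the opening and the grip force at its end, in the units of the state.
- get_state(): the state, without advancing time (a new reading comes with each control period).
- get_image(name): name is "scene" or "side" or "wrist"; returns (picture, depth): 384x512x3 uint8, red, green, blue; 384x512 float32, m along the optical axis (not along the pixel's ray), 0 where there is no reading.
- camera_model(name): a dict with "intrinsics" (3x3 intrinsics, pixels), "dist" ([k1, k2, p1, p2, k3] as OpenCV has them; the pictures are not rectified), "xyz" and "attitude" of the camera in the world; the wrist camera has in their place "T_tool_cam" (4x4, takes a point from camera to tool coordinates, whose origin is the TCP and whose axes are the flange's). Camera axes: x right, y up, looking along -z (the intrinsics and any distortion apply to the point x, -y, -z); pixel columns grow to the right and rows downward; lengths in m; the calibration is good to about 2 mm. A picture is of the moment at which its call begins: read the wrist's pose just before it. camera_model takes no time and is no camera call.
- finish_job(): hands the job in; it is judged then, once.
The state is a dict: "time": time; "qpos": joint angles; "qvel": joint speeds; "joint_torque": joint torques, N m; "eef_pos": TCP position; "tcp_rot": TCP orientation; "ft_force": force on the tool from outside, world axes, zero at the start; "torque": the same for the moment, N m; "width": finger opening in m; "gripper_force": force on a finger pad.
Only numpy, scipy, OpenCV 4.12 (cv2) and the standard library are available. Lean on these libraries where they do the work, as an engineer would, in place of code of your own. Each camera call takes 0.05 s, during which the arm holds its last target. There are 200 camera calls.

### The job

The glaze test tile on the plywood carrier is hemmed in by a jar on either side. First stand both jars aside, upright, on the cork mat while the tile stays put; then lay the tile, glazed side up, on the white viewing board, squarely inside its outline; and only then put each jar back upright on the carrier exactly where it stood at first. Do not disturb the label roll or the kiln stilt.

Things in the scene. Friction and masses are not known exactly. Their poses are not given: they have to be found in the camera images.
- jar_wide_mid (a point): wide, squat glaze jar: upright cylinder 65 mm in diameter, 62 mm tall with its black screw lid (lid a mm or so narrower), 0.15 to 0.3 kg, loose. This point is its centre, 31 mm above its underside; z is up along the jar. It starts on one of the carrier's two seats, either one; that very spot is where it belongs at the end
- jar_slim_mid (a point): slim glaze jar: upright cylinder 53 mm in diameter, 70 mm tall with its red screw lid (a mm or so narrower), 0.12 to 0.26 kg, loose. This point is its centre, 35 mm above its underside; z is up along the jar. It starts on the other seat of the carrier; that very spot is where it belongs at the end
- tile_mid (a point): flat glaze test tile 72 x 48 x 9 mm (x long, y wide, z thick, glazed face up), half bare clay and half glazed, about 35 g, loose. It lies in the middle of the carrier with its long edges towards the two jars, only 2 to 10 mm from them. This point is its centre, 4.5 mm above its underside
- carrier: fixed plywood board 112 x 210 mm (x short, y long), 6 mm thick. Origin: centre of its underside, z up. Round seat marks at y = +-59 mm, where the jars start within 2 mm. The tile lies at x = y = 0, long side along x, between stops at x = +-44 mm (8 mm thick, 44 mm along y, tops at z = 18 mm); nothing else stands on it
- mat: fixed flat cork mat 110 x 210 mm (x short, y long), 4 mm thick: the side area where both jars fit, for example at y = +-55 mm. Origin at the centre of its underside, z up. A blue bag sealer, part of the room (closed, 100 mm tall, about 90 mm wide, long way pointing away from the robot), stands between mat and carrier: carry things over it
- viewing_board: fixed white board 124 x 100 mm (x long, y short), 6 mm thick, flat, with a thin dark outline 96 x 72 mm (long along x) drawn round its middle for the tile. Origin at the centre of its underside, z up
- label_roll_mid (a point): bystander: white roll of labels, 60 mm in diameter, 26 mm high, lying flat, loose. This point is its centre, 13 mm above its underside
- stilt: bystander: loose three-armed kiln stilt of bare clay, 44 x 39 mm, 16 mm high, lying flat on the table. Origin at the centre of its underside

How it is judged (in metres and radians):
On the way, in this order (a step that is already met when the one before it is completed fails the run):
1. both jars stand upright and released on the cork mat while the tile still lies untouched in the carrier (x of jar_wide_mid in the frame of mat between -0.05 and 0.05 m and y of jar_wide_mid in the frame of mat between -0.1 and 0.1 m and z of jar_wide_mid in the frame of mat between 0.029 and 0.041 m and angle between each of jar_wide_mid, jar_slim_mid's own z axis and vertical below 0.15 rad and x of jar_slim_mid in the frame of mat between -0.05 and 0.05 m and y of jar_slim_mid in the frame of mat between -0.1 and 0.1 m and z of jar_slim_mid in the frame of mat between 0.033 and 0.045 m and linear speed of each of jar_wide, jar_slim, tile below 0.02 m/s and contact force between the fingers and jar_wide below 0.1 N and contact force between the fingers and jar_slim below 0.1 N and contact force between the fingers and tile below 0.1 N and distance of tile_mid from where it was at the start of the episode below 0.015 m), for 0.2 s.
2. the tile lies inside the outline on the viewing board, released, with both jars still on the mat (horizontal distance between tile_mid and viewing_board below 0.012 m and angle between the x axis of tile_mid and the x axis of viewing_board, either way round below 0.2 rad and angle between tile_mid's own z axis and vertical below 0.1 rad and z of tile_mid in the frame of viewing_board between 0.0045 and 0.0165 m and x of jar_wide_mid in the frame of mat between -0.05 and 0.05 m and y of jar_wide_mid in the frame of mat between -0.1 and 0.1 m and z of jar_wide_mid in the frame of mat between 0.029 and 0.041 m and angle between each of jar_wide_mid, jar_slim_mid's own z axis and vertical below 0.15 rad and x of jar_slim_mid in the frame of mat between -0.05 and 0.05 m and y of jar_slim_mid in the frame of mat between -0.1 and 0.1 m and z of jar_slim_mid in the frame of mat between 0.033 and 0.045 m and linear speed of each of jar_wide, jar_slim, tile below 0.02 m/s and contact force between the fingers and jar_wide below 0.1 N and contact force between the fingers and jar_slim below 0.1 N and contact force between the fingers and tile below 0.1 N), for 0.2 s.
At the end, for the whole second after the job is handed in: The tile lies flat on the viewing board, centre within 12 mm of the board's centre and its long side within 0.2 rad of the board's; each jar stands upright within 15 mm of its own starting place on the carrier; all released and at rest (horizontal distance between tile_mid and viewing_board below 0.012 m and angle between the x axis of tile_mid and the x axis of viewing_board, either way round below 0.2 rad and angle between tile_mid's own z axis and vertical below 0.1 rad and z of tile_mid in the frame of viewing_board between 0.0045 and 0.0165 m and distance of each of jar_wide_mid, jar_slim_mid from where it was at the start of the episode below 0.015 m and angle between each of jar_wide_mid, jar_slim_mid's own z axis and vertical below 0.15 rad and linear speed of each of jar_wide, jar_slim, tile below 0.02 m/s and contact force between the fingers and jar_wide below 0.1 N and contact force between the fingers and jar_slim below 0.1 N and contact force between the fingers and tile below 0.1 N); the robot touches nothing.
It fails at once if a jar is knocked over (angle between any of jar_wide_mid, jar_slim_mid's own z axis and vertical above 0.6 rad).
It fails at once if the label roll or the kiln stilt is disturbed (moved more than 30 mm) (distance of any of label_roll_mid, stilt from where it was at the start of the episode above 0.03 m).
It fails at once if the tile is turned glazed side down (angle between tile_mid's own z axis and vertical above 1.2 rad).
It also fails if it takes over 131 s, if anything falls off the work surface, if the arm or the gripper's body presses on something with over 40 N, if the wrist force passes 120 N, or if a joint passes its speed limit or range.

## Working session

There is one attempt and no reset: what is moved stays moved. The work goes in short steps, Python scripts to look and compute and a tool call to move; the robot and the scene stay as the last step left them, time stands still between calls to the robot, and variables do not carry over. Pictures are saved under pics/ and viewed, at most 17 in all, crops included, and the job is handed in when it is done.

Besides the shell and the picture viewer there is one more tool, called after "Emit:" as name(argument=value, ...) on one line, values as JSON. apply_moves: Moves the arm, as the interface text tells. Its arguments: {"type":"object","properties":{"steps":{"type":"array","items":{"type":"array","items":{"type":"number"}}},"force":{"type":"number"}},"required":["steps"]}

```bash
mkdir -p pics; cat > h.py <<'E'
from cell import *
import numpy as np, cv2
def pose(name, st=None):
    m=camera_model(name)
    if 'T_tool_cam' in m:
        st=st or get_state(); T=np.array(m['T_tool_cam']); R=np.array(st['tcp_rot']); p=np.array(st['eef_pos'])
        return m,R@T[:3,:3],R@T[:3,3]+p
    return m,np.array(m['attitude']).reshape(3,3),np.array(m['xyz'])
def cast(P,px,z):
    m,R,t=P
    u=cv2.undistortPoints(np.array(px,float).reshape(-1,1,2),np.array(m['intrinsics']),np.array(m['dist'])).reshape(-1,2)
    d=np.c_[u[:,0],-u[:,1],-np.ones(len(u))]@R.T
    return t+d*((z-t[2])/d[:,2])[:,None]
def cloud(P,dep):
    h,w=dep.shape; m,R,t=P
    g=np.stack(np.meshgrid(np.arange(w),np.arange(h)),-1).reshape(-1,1,2).astype(float)
    u=cv2.undistortPoints(g,np.array(m['intrinsics']),np.array(m['dist'])).reshape(-1,2)
    d=dep.reshape(-1,1)
    return (t+(np.c_[u[:,0],-u[:,1],-np.ones(len(u))]*d)@R.T).reshape(h,w,3)
def grab(name,tag):
    st=get_state(); im,dep=get_image(name); P=pose(name,st)
    cv2.imwrite(f'pics/{tag}.png',im[:,:,::-1]); np.savez(f'pics/{tag}.npz',im=im,dep=dep,R=P[1],t=P[2])
    return im,dep,P
def load(name,tag):
    f=np.load(f'pics/{tag}.npz'); return f['im'],f['dep'],(camera_model(name),f['R'],f['t'])
E
python3 - <<'E'
from h import *
for n in ('scene','side','wrist'):
    m=camera_model(n); print(n,{k:np.round(v,3).tolist() for k,v in m.items() if k!='intrinsics'})
    im,dep,P=grab(n,n+'0')
s=get_state(); print({k:np.round(v,3).tolist() for k,v in s.items()})
E
```

```text
scene {'dist': [-0.067, 0.0, 0.0, 0.0, 0.0], 'xyz': [0.064, -0.773, 0.795], 'attitude': [[0.827, 0.357, -0.435], [-0.562, 0.554, -0.614], [0.022, 0.752, 0.659]]}
side {'dist': [-0.009, 0.0, 0.0, 0.0, 0.0], 'xyz': [0.384, 0.679, 0.353], 'attitude': [[-0.983, 0.061, -0.17], [-0.181, -0.354, 0.917], [-0.004, 0.933, 0.359]]}
wrist {'dist': [-0.055, 0.0, 0.0, 0.0, 0.0], 'T_tool_cam': [[-0.001, 0.95, 0.312, 0.079], [1.0, 0.001, -0.001, -0.0], [-0.001, 0.312, -0.95, -0.143], [0.0, 0.0, 0.0, 1.0]]}
{'time': 0.15, 'qpos': [-79.4, 6.666, 82.627, 0.001, 90.756, -2.167], 'qvel': [-0.038, -0.064, -0.232, -0.035, 0.093, 0.007], 'joint_torque': [0.001, -73.251, -63.285, -0.0, 0.005, -0.0], 'eef_pos': [0.149, -0.658, 0.231], 'tcp_rot': [[0.975, 0.221, -0.0], [0.221, -0.975, 0.001], [0.0, -0.001, -1.0]], 'ft_force': [-0.026, 0.188, -0.616], 'torque': [-0.0, -0.016, -0.001], 'gripper_force': 0.0, 'width': 0.085}
```

View pics/scene0.png

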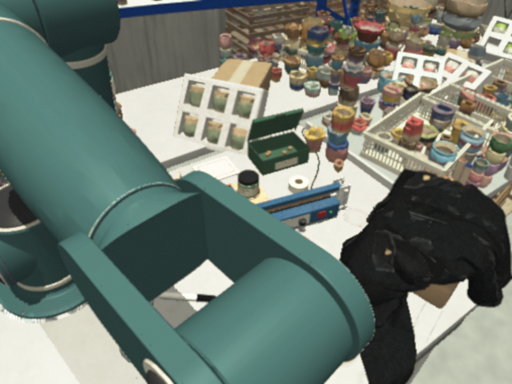

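View pics/side0.png

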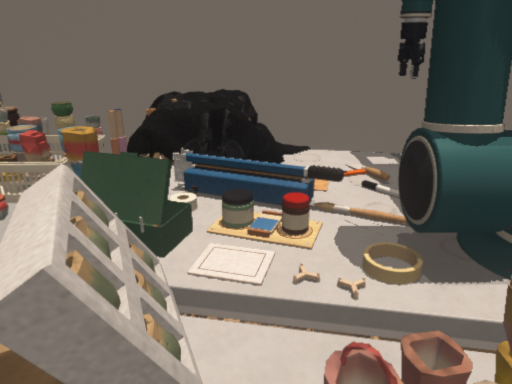

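The side view shows the black-lidded wide jar at (238,208), the red-lidded slim jar at (296,213), and the tile between them at (263,226). The white board is at (233,262), the roll at (181,199), the stilts at (306,273) and (351,286), and part of the mat behind the sealer at (320,184). In the scene view the arm covers the work area.

```bash
python3 - <<'E'
from h import *
im,dep,P=load('side','side0')
def c(n,px,z): print(n,np.round(cast(P,px,z),3)[:,:2].tolist())
c('board corners',[(204,246),(274,251),(267,281),(191,274)],.006)
c('carrier corners',[(222,215),(322,222),(319,243),(211,235)],.006)
c('blk lid',[(238,196)],.062); c('red lid',[(296,200)],.070); c('tile',[(263,226)],.015)
c('mat',[(318,180),(328,181),(327,189),(315,188)],.004)
c('roll',[(181,199)],.026); c('stilts',[(306,273),(351,286)],.01); c('ring',[(392,262)],.02)
c('sealer top',[(190,156),(340,175),(310,182),(185,165)],.1); c('seal bottom',[(184,189),(308,202)],0)
X=cloud(P,dep)
for u,v in [(238,196),(296,200),(263,226),(233,262),(320,184),(250,170),(300,178),(200,160)]: print((u,v),np.round(X[v,u],3))
E
```

```text
board corners [[0.594, 0.091], [0.466, 0.087], [0.464, 0.179], [0.586, 0.181]]
carrier corners [[0.597, -0.044], [0.386, -0.046], [0.389, 0.044], [0.594, 0.048]]
blk lid [[0.555, -0.02]]
red lid [[0.437, -0.0]]
tile [[0.499, 0.011]]
mat [[0.404, -0.308], [0.378, -0.304], [0.379, -0.244], [0.409, -0.246]]
roll [[0.697, -0.068]]
stilts [[0.405, 0.152], [0.337, 0.175]]
ring [[0.271, 0.112]]
sealer top [[0.702, -0.154], [0.356, -0.074], [0.413, -0.022], [0.688, -0.085]]
seal bottom [[0.739, -0.192], [0.422, -0.161]]
(238, 196) [ 0.551 -0.004  0.069]
(296, 200) [0.436 0.014 0.076]
(263, 226) [0.498 0.014 0.017]
(233, 262) [0.529 0.135 0.006]
(320, 184) [ 0.398 -0.276  0.004]
(250, 170) [ 0.56  -0.164  0.07 ]
(300, 178) [ 0.441 -0.141  0.065]
(200, 160) [ 0.689 -0.185  0.082]
```

View pics/wrist0.png

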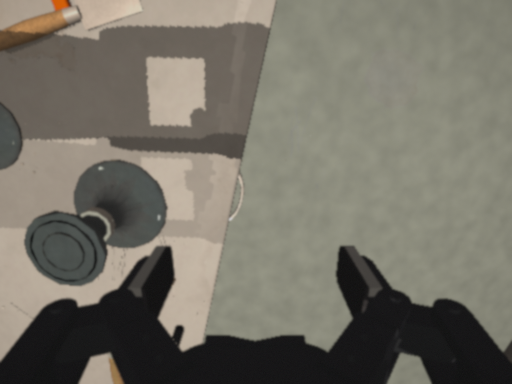

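The wrist view shows only the table's edge, so I'm moving the arm up and over the work.

Emit:
apply_moves(steps=[[0.3, 0.3, 0.5, 0, 0, -0.0355, 0], [0.9, 0.8, 0.55, 0, 0, -0.0355, 0], [0.9, 0.8, 0.55, 0, 0, -0.0355, 0], [0.9, 0.8, 0.55, 0, 0, -0.0355, 0], [0.9, 0.8, 0.55, 0, 0, -0.0355, 0], [0.9, 0.8, 0.55, 0, 0, -0.0355, 0], [0.9, 0.8, 0.55, 0, 0, -0.0355, 0], [0.9, 0.8, 0.55, 0, 0, -0.0355, 0]])

```text
time: 0.95
eef_pos: [0.4184, -0.4183, 0.3961]
tcp_rot: [[1.0, -0.0, -0.0], [-0.0, -1.0, -0.0], [-0.0, 0.0, -1.0]]
ft_force: [0.1, -0.9, 0.1]
width: 0.0855
gripper_force: 0.0
```

Emit:
apply_moves(steps=[[0.2, 0.4, 0.1, 0, 0, 0, 0], [0.2, 0.4, 0.1, 0, 0, 0, 0], [0.2, 0.4, 0.1, 0, 0, 0, 0], [0.2, 0.4, 0.1, 0, 0, 0, 0], [0.2, 0.4, 0.1, 0, 0, 0, 0], [0.2, 0.4, 0.1, 0, 0, 0, 0], [0.2, 0.4, 0.1, 0, 0, 0, 0], [0.2, 0.4, 0.1, 0, 0, 0, 0]])

```text
time: 1.75
eef_pos: [0.4769, -0.3007, 0.425]
tcp_rot: [[1.0, -0.002, -0.001], [-0.002, -1.0, 0.0], [-0.001, -0.0, -1.0]]
ft_force: [-0.6, 0.3, -0.4]
width: 0.0856
gripper_force: 0.0
```

```bash
python3 - <<'E'
from h import *
grab('wrist','w1')
E
```

```text
(no output)
```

View pics/w1.png

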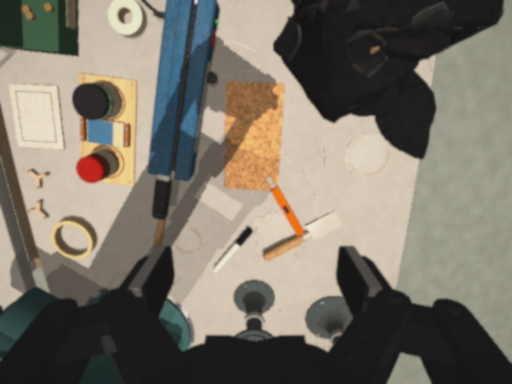

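The wrist view shows everything. The mat has corners near (226,82) and (281,190). The carrier is at about (108,130), the board at (37,115), the sealer at (180,90), the black bag at the upper right, and the stilts at (38,177) and (39,208).

```bash
cat > meas.py <<'E'
from h import *
import sys
def blobs(im,mask,roi,amin=60):
    x0,y0,x1,y1=roi; m=np.zeros(mask.shape,np.uint8); m[y0:y1,x0:x1]=mask[y0:y1,x0:x1]
    m=cv2.morphologyEx(m.astype(np.uint8),cv2.MORPH_OPEN,np.ones((3,3)))
    cs,_=cv2.findContours(m,cv2.RETR_EXTERNAL,cv2.CHAIN_APPROX_NONE)
    return max(cs,key=cv2.contourArea).reshape(-1,2)
def rect(P,c,z):
    w=cast(P,c,z)[:,:2]; (cx,cy),(a,b),th=cv2.minAreaRect((w*1000).astype(np.float32)); return np.round([cx,cy,a,b,th],1)
def circ(P,c,z):
    w=cast(P,c,z)[:,:2]; 
    (x,y),r=cv2.minEnclosingCircle((w*1000).astype(np.float32)); return np.round([x,y,2*r],1)
E
python3 - <<'E'
from meas import *
im,dep,P=load('wrist','w1')
hsv=cv2.cvtColor(im,cv2.COLOR_RGB2HSV); H,S,V=[hsv[...,i].astype(int) for i in range(3)]
g=im.astype(int)
X=cloud(P,dep)
orange=(H>8)&(H<28)&(S>70)&(V>90)
print('mat',rect(P,blobs(im,orange,(215,75,290,195)),.004))
print('carrier',rect(P,blobs(im,orange,(76,65,140,192)),.006))
print('red',circ(P,blobs(im,(S>130)&((H<8)|(H>172)),(70,140,120,190)),.076))
print('blk',circ(P,blobs(im,(V<60),(68,78,115,125)),.068))
print('blue',rect(P,blobs(im,(H>95)&(H<125)&(S>90),(84,110,130,155)),.015))
# board
print('board',rect(P,blobs(im,(X[...,2]>.003)&(V>120),(2,76,72,160)),.006))
c=np.round(cast(P,[(9,85),(59,84),(64,148),(17,150)],.006)*1000); print(c[:,:2].tolist())
for u,v in [(37,115),(97,98),(96,166),(105,132),(250,140),(60,30)]: print((u,v),np.round(X[v,u],3))
b=X[(X[...,1]<-.2)&(X[...,1]>-.42)&(X[...,0]>.5)&(X[...,2]>.03)&(X[...,2]<.3)]
for x in np.arange(.5,.8,.03):
    q=b[abs(b[:,0]-x)<.015]; q=q[q[:,1]<-.25]
    if len(q): print(round(x,2),'bag ymax',q[:,1].max().round(3),'z',q[:,2].max().round(3))
E
```

```text
mat [ 478.6 -300.4  118.7  219.6   88. ]
carrier [497.9 -10.9 113.1 209.9  81.4]
red [441.2  -8.8  58.5]
blk [556.4 -22.7  62.3]
blue [500.5  -0.8  42.   42.4  80.2]
board [530.  129.2 101.6 124.6  85.3]
[[592.0, 174.0], [590.0, 70.0], [467.0, 84.0], [465.0, 188.0]]
(37, 115) [0.533 0.128 0.006]
(97, 98) [ 0.561 -0.034  0.069]
(96, 166) [ 0.445 -0.017  0.075]
(105, 132) [ 0.499 -0.013  0.017]
(250, 140) [ 0.479 -0.292  0.004]
(60, 30) [0.672 0.022 0.054]
0.53 bag ymax -0.416 z 0.044
0.56 bag ymax -0.387 z 0.094
0.59 bag ymax -0.363 z 0.13
0.62 bag ymax -0.34 z 0.16
0.65 bag ymax -0.335 z 0.186
0.68 bag ymax -0.347 z 0.188
0.71 bag ymax -0.36 z 0.088
```

Emit:
apply_moves(steps=[[0.25, 1, -0.5, 0, 0, 0, 0], [0.25, 1, -0.5, 0, 0, 0, 0], [0.25, 1, -0.5, 0, 0, 0, 0], [0.25, 1, -0.5, 0, 0, 0, 0], [0.25, 1, -0.5, 0, 0, 0, 0], [0.25, 1, -0.5, 0, 0, 0, 0], [0.25, 1, -0.5, 0, 0, 0, 0], [0.25, 1, -0.5, 0, 0, 0, 0]])

```text
time: 2.6
eef_pos: [0.5521, 0.0034, 0.2721]
tcp_rot: [[1.0, 0.003, -0.004], [0.003, -1.0, 0.001], [-0.004, -0.001, -1.0]]
ft_force: [-0.9, 0.5, -0.3]
width: 0.0854
gripper_force: 0.0
```

```bash
python3 - <<'E'
from h import *
s=get_state();print(s['eef_pos'],s['qvel'])
grab('wrist','w2')
E
```

```text
[0.55212081 0.00341913 0.27212161] [-3.89708985 -1.33301019 -2.13017331 -1.25659281  2.17145103 -4.03782605]
```

View pics/w2.png

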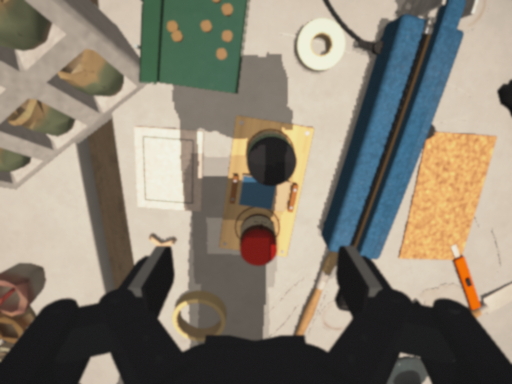

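The wrist view is now nearer. The black lid is at (271,158), the red lid at (258,245), the tile at (258,190) and the board at (168,168), with the roll at (320,45) and a stilt at (162,239).

```bash
python3 - <<'E'
from meas import *
P=None
im,dep,P=grab('wrist','w3')
hsv=cv2.cvtColor(im,cv2.COLOR_RGB2HSV); H,S,V=[hsv[...,i].astype(int) for i in range(3)]
X=cloud(P,dep); st=get_state(); print(np.round(st['eef_pos'],4),np.abs(st['qvel']).max())
orange=(H>8)&(H<28)&(S>50)&(V>100)
print('mat',rect(P,blobs(im,orange,(395,120,505,265)),.004))
print('carrier',rect(P,blobs(im,orange,(215,110,318,262)),.006))
c=blobs(im,(S>130)&((H<8)|(H>172)),(230,215,285,270)); print('red',circ(P,c,.076),c.mean(0))
top=(X[...,2]>.064)&(X[...,2]<.085)
print('redtop',np.median(X[top&(S>130)&((H<8)|(H>172))],0))
for n,roi,r in(('blk',(235,115,310,190),0),('red',(230,210,290,270),0)):
    x0,y0,x1,y1=roi; k=np.zeros_like(top); k[y0:y1,x0:x1]=1; q=X[k&top]; (cx,cy),rr=cv2.minEnclosingCircle((q[:,:2]*1000).astype(np.float32)); print(n,'depthtop',cx,cy,rr*2,q[:,2].mean(),(q[:,:2].min(0)+q[:,:2].max(0))/2)
print('blk',circ(P,blobs(im,(V<50),(240,128,302,190)),.068))
print('blue',rect(P,blobs(im,(H>95)&(H<125)&(S>90),(236,172,282,212)),.015))
gray=np.full(im.shape[:2],0,np.uint8)
print('board',rect(P,blobs(im,(X[...,2]>.0035)&(X[...,2]<.012)&(V>110),(125,118,215,220)),.006))
cv2.imwrite('pics/w3c.png',cv2.resize(im[110:270,120:330,::-1],None,fx=3.5,fy=3.5,interpolation=cv2.INTER_CUBIC))
E
```

```text
[5.523e-01 4.000e-04 2.750e-01] 1.9023880040285504
mat [ 478.4 -303.4  127.9  221.2   87.5]
carrier [497.5  -9.2 114.5 213.4  81.3]
red [443.1  -1.7  56.4] [256.16037736 245.64150943]
redtop [0.44123556 0.00058789 0.07638818]
blk depthtop 556.281982421875 -17.057302474975586 62.29013442993164 0.06830127824391197 [ 0.5564901 -0.0173477]
red depthtop 438.3115234375 -0.7245807647705078 50.76335525512695 0.07563763373463273 [ 0.43844386 -0.00086512]
blk [556.9 -16.1  61.4]
blue [499.1  -0.8  44.3  41.3  81.1]
board [530.7 131.4  99.2 124.2  85.3]
```

View pics/w3c.png

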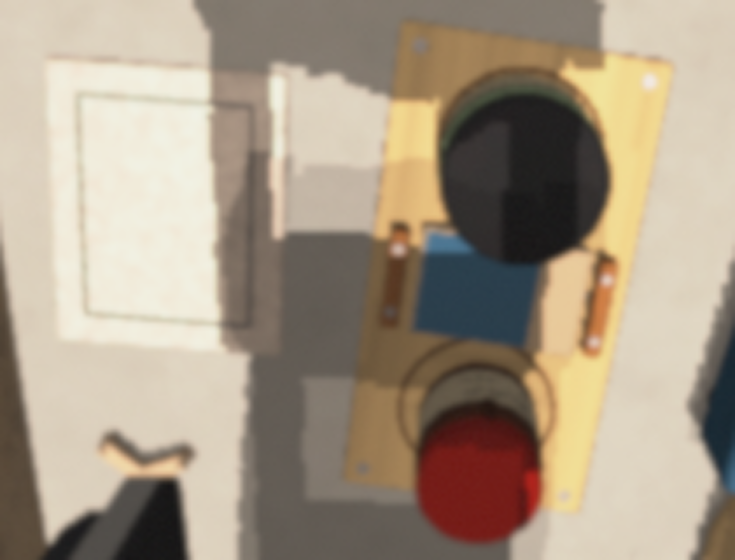

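Emit:
apply_moves(steps=[[0.008, -0.063, 0, 0, 0, -0.0236, 0], [0.008, -0.063, -0.1, 0, 0, -0.0236, 0], [0.008, -0.063, -0.2, 0, 0, -0.0236, 0], [0.008, -0.063, -0.35, 0, 0, -0.0236, 0], [0.008, -0.063, -0.5, 0, 0, -0.0236, 0], [0.008, -0.063, -0.55, 0, 0, -0.0236, 0], [0.008, -0.063, -0.55, 0, 0, -0.0236, 0], [0.008, -0.063, -0.55, 0, 0, -0.0236, 0]])

```text
time: 3.5
eef_pos: [0.5557, -0.0194, 0.1128]
tcp_rot: [[0.989, -0.149, 0.002], [-0.149, -0.989, -0.0], [0.002, -0.0, -1.0]]
ft_force: [0.9, 0.2, 1.1]
width: 0.0857
gripper_force: 0.0
```

```bash
python3 - <<'E'
from h import *
grab('wrist','w4'); s=get_state(); print(np.round(s['eef_pos'],4),np.round(s['tcp_rot'],3).tolist())
E
```

```text
[ 0.5559 -0.0193  0.1132] [[0.989, -0.148, 0.003], [-0.148, -0.989, -0.0], [0.003, -0.0, -1.0]]
```

View pics/w4.png

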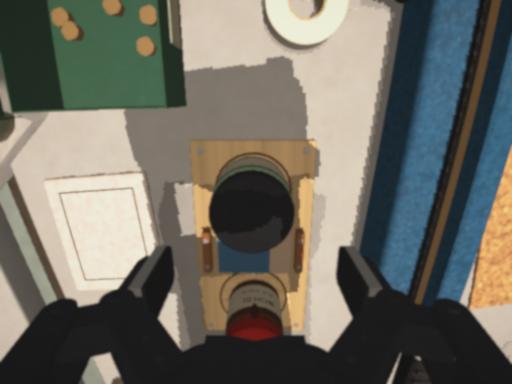

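The jar sits well between the fingers, with its lid at (252,210) and the centre line at about 256. Next I descend and grip.

Emit:
apply_moves(force=40, steps=[[0, 0.007, -0.1, 0, 0, 0, 0], [0, 0.007, -0.2, 0, 0, 0, 0], [0, 0.007, -0.3, 0, 0, 0, 0], [0, 0.007, -0.31, 0, 0, 0, 0], [0, 0.007, -0.31, 0, 0, 0, 0], [0, 0.007, -0.31, 0, 0, 0, 1], [0, 0.007, -0.31, 0, 0, 0, 1], [0, 0.007, -0.31, 0, 0, 0, 1]])

```text
time: 4.35
eef_pos: [0.556, -0.0168, 0.0199]
tcp_rot: [[0.989, -0.148, 0.003], [-0.148, -0.989, -0.0], [0.003, -0.0, -1.0]]
ft_force: [-1.5, 0.1, 8.5]
width: 0.0632
gripper_force: 42.3
```

Emit:
apply_moves(steps=[[0, 0, 0, 0, 0, 0, 1], [0, 0, 0, 0, 0, 0, 1], [0, 0, 0, 0, 0, 0, 1], [0, 0, 0, 0, 0, 0, 1], [0, 0, 0, 0, 0, 0, 1], [0, 0, 0.02, 0, 0, 0, 1], [0, 0, 0.05, 0, 0, 0, 1], [0, 0, 0.05, 0, 0, 0, 1]])

```text
time: 5.15
eef_pos: [0.5556, -0.0168, 0.0344]
tcp_rot: [[0.989, -0.148, 0.003], [-0.148, -0.989, -0.0], [0.003, -0.0, -1.0]]
ft_force: [0.8, 0.3, -2.2]
width: 0.0629
gripper_force: 44.5
```

Emit:
apply_moves(steps=[[0, 0, 0.15, 0, 0, 0, 1], [0, 0, 0.3, 0, 0, 0, 1], [0, 0, 0.45, 0, 0, 0, 1], [0, 0, 0.55, 0, 0, 0, 1], [-0.02, -0.15, 0.55, 0, 0, 0, 1], [-0.04, -0.3, 0.55, 0, 0, 0, 1], [-0.06, -0.45, 0.55, 0, 0, 0, 1], [-0.07, -0.6, 0.55, 0, 0, 0, 1]])

```text
time: 5.95
eef_pos: [0.5331, -0.1983, 0.1978]
tcp_rot: [[0.989, -0.148, 0.001], [-0.148, -0.989, -0.0], [0.001, 0.0, -1.0]]
ft_force: [0.4, 1.3, -1.7]
width: 0.063
gripper_force: 46.2
```

Emit:
apply_moves(steps=[[0, -0.15, 0, 0, 0, 0, 1], [0, -0.3, 0, 0, 0, 0, 1], [0, -0.35, 0, 0, 0, 0, 1], [0, -0.35, -0.1, 0, 0, 0, 1], [0, -0.35, -0.22, 0, 0, 0, 1], [0, -0.35, -0.34, 0, 0, 0, 1], [0, -0.35, -0.45, 0, 0, 0, 1], [0, -0.35, -0.5, 0, 0, 0, 1]])

```text
time: 6.75
eef_pos: [0.5326, -0.3006, 0.0442]
tcp_rot: [[0.989, -0.148, -0.003], [-0.148, -0.989, 0.002], [-0.003, -0.002, -1.0]]
ft_force: [0.3, -0.1, -2.3]
width: 0.0628
gripper_force: 46.2
```

```bash
python3 - <<'E'
from h import *
grab('wrist','w5');grab('side','s5'); s=get_state(); print(np.round(s['eef_pos'],4),np.round(s['ft_force'],1),s['width'])
E
```

```text
[ 0.533  -0.301   0.0456] [ 0.4  0.9 -2.5] 0.06292404204227567
```

View pics/w5.png

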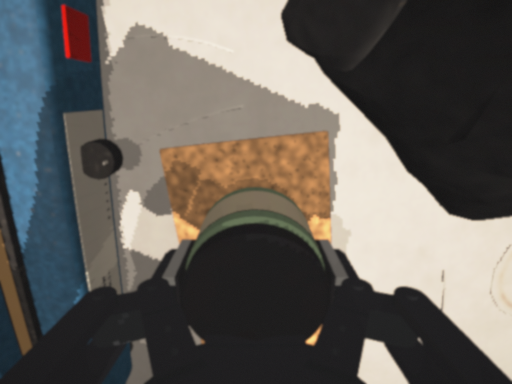

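The jar hangs over the mat, upright, gripped around the lid at (256,290). The mat edge is at y about 140. Next I lower it, release and retreat.

Emit:
apply_moves(steps=[[0, 0, -0.06, 0, 0, 0, 1], [0, 0, -0.104, 0, 0, 0, 1], [0, 0, -0.104, 0, 0, 0, 1], [0, 0, -0.104, 0, 0, 0, 1], [0, 0, -0.104, 0, 0, 0, 0], [0, 0, -0.104, 0, 0, 0, 0], [0, 0, -0.104, 0, 0, 0, 0], [0, 0, -0.104, 0, 0, 0, 0]])

```text
time: 7.65
eef_pos: [0.5338, -0.3018, 0.0164]
tcp_rot: [[0.989, -0.148, 0.0], [-0.148, -0.989, -0.0], [0.0, 0.0, -1.0]]
ft_force: [-0.3, -1.5, 0.2]
width: 0.0851
gripper_force: 0.0
```

Emit:
apply_moves(steps=[[0, 0, 0, 0, 0, 0, 0], [0, 0, 0.05, 0, 0, 0, 0], [0, 0, 0.2, 0, 0, 0, 0], [0, 0, 0.35, 0, 0, 0, 0], [0, 0, 0.5, 0, 0, 0, 0], [0, 0, 0.6, 0, 0, 0, 0], [-0.1, 0.15, 0.6, 0, 0, 0, 0], [-0.2, 0.3, 0.6, 0, 0, 0, 0]])

```text
time: 8.45
eef_pos: [0.4778, -0.2181, 0.1979]
tcp_rot: [[0.989, -0.149, 0.001], [-0.149, -0.989, -0.001], [0.002, 0.0, -1.0]]
ft_force: [0.2, 0.8, 0.4]
width: 0.0853
gripper_force: 0.0
```

Emit:
apply_moves(steps=[[-0.03, 0.15, 0, 0, 0, 0, 0], [-0.06, 0.3, 0, 0, 0, 0, 0], [-0.09, 0.45, 0, 0, 0, 0, 0], [-0.123, 0.6, 0, 0, 0, 0, 0], [-0.123, 0.697, 0, 0, 0, 0, 0], [-0.123, 0.697, -0.1, 0, 0, 0, 0], [-0.123, 0.697, -0.25, 0, 0, 0, 0], [-0.123, 0.697, -0.25, 0, 0, 0, 0]])

```text
time: 9.25
eef_pos: [0.4391, -0.0089, 0.1174]
tcp_rot: [[0.989, -0.147, -0.006], [-0.147, -0.989, 0.0], [-0.006, 0.0, -1.0]]
ft_force: [0.5, 0.9, 0.1]
width: 0.0854
gripper_force: 0.0
```

```bash
python3 - <<'E'
from h import *
grab('wrist','w6'); s=get_state(); print(np.round(s['eef_pos'],4))
E
```

```text
[ 0.4403 -0.0092  0.1206]
```

View pics/w6.png

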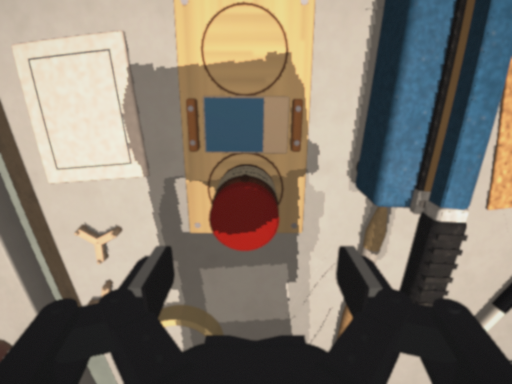

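The red lid at (245,213) sits about 8 mm to the left of the centre line at 256, which agrees with the measured TCP. I'll correct for this while descending.

Emit:
apply_moves(steps=[[-0.006, 0.027, 0, 0, 0, 0, 0], [-0.006, 0.027, -0.05, 0, 0, 0, 0], [-0.006, 0.027, -0.15, 0, 0, 0, 0], [-0.006, 0.027, -0.25, 0, 0, 0, 0], [-0.006, 0.027, -0.33, 0, 0, 0, 0], [-0.006, 0.027, -0.342, 0, 0, 0, 0], [-0.006, 0.027, -0.342, 0, 0, 0, 0], [-0.006, 0.027, -0.342, 0, 0, 0, 0]])

```text
time: 10.1
eef_pos: [0.4405, -0.0014, 0.0202]
tcp_rot: [[0.989, -0.148, 0.002], [-0.148, -0.989, -0.0], [0.002, -0.0, -1.0]]
ft_force: [0.4, -0.5, 0.7]
width: 0.0857
gripper_force: 0.0
```

Emit:
apply_moves(steps=[[0, 0, 0, 0, 0, 0, 1], [0, 0, 0, 0, 0, 0, 1], [0, 0, 0, 0, 0, 0, 1], [0, 0, 0, 0, 0, 0, 1], [0, 0, 0, 0, 0, 0, 1], [0, 0, 0, 0, 0, 0, 1], [0, 0, 0, 0, 0, 0, 1], [0, 0, 0, 0, 0, 0, 1]])

```text
time: 10.9
eef_pos: [0.44, -0.0013, 0.0195]
tcp_rot: [[0.989, -0.148, 0.001], [-0.148, -0.989, -0.0], [0.001, -0.0, -1.0]]
ft_force: [-2.7, -0.6, 7.9]
width: 0.051
gripper_force: 40.8
```

Emit:
apply_moves(steps=[[0, 0, 0.05, 0, 0, 0, 1], [0, 0, 0.15, 0, 0, 0, 1], [0, 0, 0.3, 0, 0, 0, 1], [0, 0, 0.45, 0, 0, 0, 1], [0, 0, 0.55, 0, 0, 0, 1], [0, 0, 0.6, 0, 0, 0, 1], [0, 0, 0.6, 0, 0, 0, 1], [0, 0, 0.6, 0, 0, 0, 1]])

```text
time: 11.7
eef_pos: [0.4392, -0.0013, 0.1969]
tcp_rot: [[0.989, -0.148, -0.002], [-0.148, -0.989, 0.0], [-0.002, 0.0, -1.0]]
ft_force: [-0.5, 0.5, -1.2]
width: 0.0512
gripper_force: 42.0
```

Emit:
apply_moves(steps=[[-0.01, -0.15, 0, 0, 0, 0, 1], [-0.02, -0.3, 0, 0, 0, 0, 1], [-0.03, -0.45, 0, 0, 0, 0, 1], [-0.047, -0.6, 0, 0, 0, 0, 1], [-0.047, -0.75, 0, 0, 0, 0, 1], [-0.047, -0.9, 0, 0, 0, 0, 1], [-0.047, -0.99, 0, 0, 0, 0, 1], [-0.047, -0.99, 0, 0, 0, 0, 1]])

```text
time: 12.5
eef_pos: [0.4244, -0.3007, 0.1955]
tcp_rot: [[0.989, -0.151, -0.003], [-0.151, -0.989, 0.002], [-0.004, -0.002, -1.0]]
ft_force: [0.6, 1.2, -1.3]
width: 0.0513
gripper_force: 42.3
```

Emit:
apply_moves(steps=[[0, 0, 0, 0, 0, 0, 1], [0, 0, -0.1, 0, 0, 0, 1], [0, 0, -0.2, 0, 0, 0, 1], [0, 0, -0.3, 0, 0, 0, 1], [0, 0, -0.4, 0, 0, 0, 1], [0, 0, -0.5, 0, 0, 0, 1], [0, 0, -0.55, 0, 0, 0, 1], [0, 0, -0.55, 0, 0, 0, 1]])

```text
time: 13.3
eef_pos: [0.4246, -0.2968, 0.0314]
tcp_rot: [[0.989, -0.147, -0.003], [-0.147, -0.989, 0.002], [-0.003, -0.002, -1.0]]
ft_force: [0.3, -0.4, -0.4]
width: 0.0513
gripper_force: 42.3
```

```bash
python3 - <<'E'
from h import *
s=get_state(); print(np.round(s['eef_pos'],4),np.abs(s['qvel']).max())
from meas import *
im,dep,P=grab('wrist','w7')
s=get_state(); print(np.round(s['eef_pos'],4),np.abs(s['qvel']).max())
E
```

```text
[ 0.4246 -0.2968  0.0314] 2.9111486699356472
[ 0.4253 -0.2976  0.0332] 1.9465107052069277
```

View pics/w7.png

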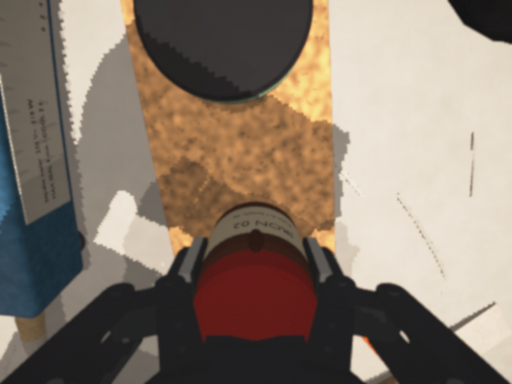

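The slim jar is over the mat, clear of the wide jar, which stands at the top of the frame at (223,40). Now lower and release.

Emit:
apply_moves(steps=[[0, 0, -0.03, 0, 0, 0, 1], [0, 0, -0.05, 0, 0, 0, 1], [0, 0, -0.05, 0, 0, 0, 1], [0, 0, -0.05, 0, 0, 0, 1], [0, 0, -0.05, 0, 0, 0, 0], [0, 0, -0.05, 0, 0, 0, 0], [0, 0, -0.05, 0, 0, 0, 0], [0, 0, -0.05, 0, 0, 0, 0]])

```text
time: 14.15
eef_pos: [0.4255, -0.2984, 0.0187]
tcp_rot: [[0.989, -0.148, 0.0], [-0.148, -0.989, -0.0], [0.0, 0.0, -1.0]]
ft_force: [0.3, -0.9, -0.4]
width: 0.0853
gripper_force: 0.0
```

Emit:
apply_moves(steps=[[0, 0, 0, 0, 0, 0, 0], [0, 0, 0.05, 0, 0, 0, 0], [0, 0, 0.2, 0, 0, 0, 0], [0, 0, 0.35, 0, 0, 0, 0], [0, 0, 0.5, 0, 0, 0, 0], [0, 0, 0.6, 0, 0, 0, 0], [0, 0, 0.6, 0, 0, 0, 0], [0, 0, 0.6, 0, 0, 0, 0]])

```text
time: 14.95
eef_pos: [0.4255, -0.2983, 0.1997]
tcp_rot: [[0.989, -0.148, 0.001], [-0.148, -0.989, -0.001], [0.001, 0.001, -1.0]]
ft_force: [-1.0, -0.3, -0.7]
width: 0.0853
gripper_force: 0.0
```

```bash
python3 - <<'E'
from h import *
s=get_state(); print(np.round(s['qpos'],1))
X=np.concatenate([cloud(P,d).reshape(-1,3) for _,d,P in (load('wrist','w1'),load('side','side0'),load('wrist','w3'))])
for x in np.arange(.42,.76,.04):
    print(round(x,2),[ (lambda q: round(float(np.percentile(q,98)),2) if len(q)>5 else None)(X[(abs(X[:,0]-x)<.02)&(abs(X[:,1]-y)<.02)&(X[:,2]<.4),2]) for y in np.arange(.02,.30,.04)])
E
```

```text
[-37.8 -12.5 103.9  -0.   88.5  60.7]
0.42 [0.08, 0.01, 0.0, 0.01, 0.01, 0.0, 0.0]
0.46 [0.08, 0.01, 0.01, 0.01, 0.01, 0.0, 0.0]
0.5 [0.02, 0.01, 0.01, 0.01, 0.01, 0.0, 0.0]
0.54 [0.36, 0.36, 0.01, 0.01, 0.01, 0.0, 0.0]
0.58 [0.37, 0.37, 0.01, 0.01, 0.01, 0.0, 0.04]
0.62 [0.06, 0.02, 0.0, 0.0, 0.01, 0.06, 0.09]
0.66 [0.06, 0.06, 0.17, 0.1, 0.06, 0.1, 0.13]
0.7 [0.06, 0.17, 0.17, 0.09, 0.13, 0.14, 0.19]
0.74 [0.06, 0.17, 0.17, 0.08, 0.13, 0.19, 0.19]
```

Emit:
apply_moves(steps=[[0.03, 0.15, 0.02, 0, 0, 0.02, 0], [0.06, 0.3, 0.02, 0, 0, 0.04, 0], [0.12, 0.45, 0.02, 0, 0, 0.06, 0], [0.18, 0.6, 0.02, 0, 0, 0.08, 0], [0.24, 0.75, 0.02, 0, 0, 0.1, 0], [0.24, 0.8, 0.02, 0, 0, 0.12, 0], [0.24, 0.8, 0.02, 0, 0, 0.14, 0], [0.24, 0.8, 0.02, 0, 0, 0.16, 0]])

```text
time: 15.75
eef_pos: [0.497, -0.0574, 0.2033]
tcp_rot: [[0.65, 0.76, -0.002], [0.76, -0.65, 0.0], [-0.001, -0.002, -1.0]]
ft_force: [-0.4, 0.5, -0.1]
width: 0.0855
gripper_force: 0.0
```

Emit:
apply_moves(steps=[[0, 0.08, 0, 0, 0, 0.02, 0], [0, 0.16, 0, 0, 0, 0.04, 0], [0, 0.16, 0, 0, 0, 0.06, 0], [0, 0.16, -0.1, 0, 0, 0.08, 0], [0, 0.16, -0.2, 0, 0, 0.089, 0], [0, 0.16, -0.27, 0, 0, 0.089, 0], [0, 0.16, -0.27, 0, 0, 0.089, 0], [0, 0.16, -0.27, 0, 0, 0.089, 0]])

```text
time: 16.55
eef_pos: [0.4972, -0.0103, 0.1235]
tcp_rot: [[0.154, 0.988, -0.001], [0.988, -0.154, 0.0], [-0.0, -0.001, -1.0]]
ft_force: [1.1, 1.0, 1.5]
width: 0.0855
gripper_force: 0.0
```

```bash
python3 - <<'E'
from meas import *
get_image('side'); im,dep,P=grab('wrist','w8'); s=get_state(); print(np.round(s['eef_pos'],4),np.round(s['tcp_rot'],3).tolist())
hsv=cv2.cvtColor(im,cv2.COLOR_RGB2HSV); H,S,V=[hsv[...,i].astype(int) for i in range(3)]
print('blue',rect(P,blobs(im,(H>95)&(H<125)&(S>90),(150,60,360,330)),.015))
E
```

```text
[ 0.4979 -0.0104  0.1248] [[0.154, 0.988, 0.001], [0.988, -0.154, -0.0], [0.0, 0.001, -1.0]]
blue [ 497.5 -143.7   67.   174.1   80.9]
```

View pics/w8.png

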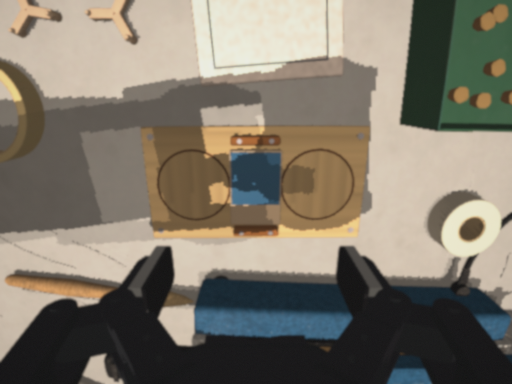

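The tile at (256,187) is centred between the fingers, both seats are empty, and the stops are at rows 140 and 230.

```bash
python3 - <<'E'
from meas import *
im,dep,P=load('wrist','w8')
c=cast(P,[(231,150),(280,150),(281,225),(231,226)],.015); print(np.round(c*1000,1)[:,:2].tolist(), np.round(c.mean(0)*1000,1))
b=blobs(im,(lambda h:(h[...,0]>95)&(h[...,0]<125)&(h[...,1]>90))(cv2.cvtColor(im,cv2.COLOR_RGB2HSV)),(200,120,320,240)); print(rect(P,b,.015))
E
```

```text
[[481.8, 29.0], [524.8, 22.2], [516.4, -50.2], [468.5, -43.8]] [497.9 -10.7  15. ]
[499.   -0.9  46.6  41.9  81.1]
```

Emit:
apply_moves(steps=[[0, 0, -0.05, 0, 0, 0, 0], [0, 0, -0.15, 0, 0, 0, 0], [0, 0, -0.25, 0, 0, 0, 0], [0, 0, -0.35, 0, 0, 0, 0], [0, 0, -0.38, 0, 0, 0, 0], [0, 0, -0.38, 0, 0, 0, 0], [0, 0, -0.38, 0, 0, 0, 0], [0, 0, -0.38, 0, 0, 0, 0]])

```text
time: 17.45
eef_pos: [0.4984, -0.0104, 0.0112]
tcp_rot: [[0.154, 0.988, 0.002], [0.988, -0.154, -0.0], [0.0, 0.002, -1.0]]
ft_force: [0.5, 0.1, 0.2]
width: 0.0856
gripper_force: 0.0
```

Emit:
apply_moves(force=30, steps=[[0, 0, -0.024, 0, 0, 0, 0], [0, 0, -0.024, 0, 0, 0, 0.2], [0, 0, -0.024, 0, 0, 0, 0.3], [0, 0, -0.024, 0, 0, 0, 0.4], [0, 0, -0.024, 0, 0, 0, 1], [0, 0, -0.024, 0, 0, 0, 1], [0, 0, -0.024, 0, 0, 0, 1], [0, 0, -0.024, 0, 0, 0, 1]])

```text
time: 18.25
eef_pos: [0.4983, -0.0104, 0.0035]
tcp_rot: [[0.154, 0.988, 0.002], [0.988, -0.154, -0.0], [0.0, 0.002, -1.0]]
ft_force: [-0.3, -1.0, 8.6]
width: 0.047
gripper_force: 36.2
```

Emit:
apply_moves(steps=[[0, 0, 0.02, 0, 0, 0, 1], [0, 0, 0.06, 0, 0, 0, 1], [0, 0, 0.12, 0, 0, 0, 1], [0, 0, 0.2, 0, 0, 0, 1], [0, 0, 0.28, 0, 0, 0, 1], [0, 0, 0.35, 0, 0, 0, 1], [0, 0, 0.35, 0, 0, 0, 1], [0, 0, 0.35, 0, 0, 0, 1]])

```text
time: 19.05
eef_pos: [0.4975, -0.0103, 0.1078]
tcp_rot: [[0.154, 0.988, 0.001], [0.988, -0.154, -0.0], [0.0, 0.001, -1.0]]
ft_force: [-0.8, 0.4, -1.2]
width: 0.0469
gripper_force: 31.3
```

```bash
python3 - <<'E'
from h import *
im,dep,P=grab('side','s9'); im2,_,_=grab('wrist','w9')
a=cv2.resize(im[120:300,170:350,::-1],(400,400)); b=cv2.resize(im2[150:384,140:374,::-1],(400,400)); cv2.imwrite('pics/c9.png',np.hstack([a,b]))
E
```

```text
(no output)
```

View pics/c9.png

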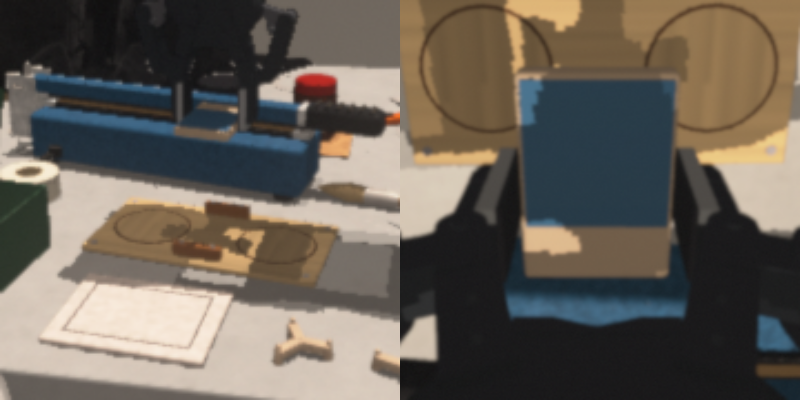

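The tile is held level, glazed side up, between the fingers. I'm turning and carrying it to the board.

Emit:
apply_moves(steps=[[0.02, 0.1, 0, 0, 0, 0.02, 1], [0.04, 0.2, 0, 0, 0, 0.04, 1], [0.06, 0.3, 0, 0, 0, 0.06, 1], [0.08, 0.4, 0, 0, 0, 0.08, 1], [0.11, 0.47, 0, 0, 0, 0.1, 1], [0.11, 0.47, 0, 0, 0, 0.12, 1], [0.11, 0.47, 0, 0, 0, 0.14, 1], [0.11, 0.47, 0, 0, 0, 0.16, 1]])

```text
time: 19.95
eef_pos: [0.5299, 0.1308, 0.106]
tcp_rot: [[-0.755, 0.655, -0.002], [0.655, 0.755, -0.0], [0.001, -0.002, -1.0]]
ft_force: [-0.3, -0.8, -0.9]
width: 0.0472
gripper_force: 31.3
```

Emit:
apply_moves(steps=[[0, 0, 0, 0, 0, 0.02, 1], [0, 0, 0, 0, 0, 0.04, 1], [0, 0, 0, 0, 0, 0.06, 1], [0, 0, 0, 0, 0, 0.08, 1], [0, 0, 0, 0, 0, 0.1, 1], [0, 0, 0, 0, 0, 0.101, 1], [0, 0, 0, 0, 0, 0.101, 1], [0, 0, 0, 0, 0, 0.101, 1]])

```text
time: 20.75
eef_pos: [0.5303, 0.1307, 0.107]
tcp_rot: [[-0.996, 0.089, -0.001], [0.089, 0.996, -0.0], [0.001, -0.0, -1.0]]
ft_force: [-0.2, 0.1, -0.7]
width: 0.0473
gripper_force: 31.3
```

```bash
python3 - <<'E'
from meas import *
im,dep,P=grab('wrist','w10'); s=get_state(); print(np.round(s['eef_pos'],4),np.round(s['tcp_rot'],3).tolist(),np.round(s['qpos'],0))
_,_,Q=load('wrist','w3')
c=cast(Q,np.array([(80,93),(252,106),(248,326),(86,313)])/3.5+[120,110],.006); print(np.round(c*1000,1)[:,:2].tolist(),np.round(c.mean(0)*1000,1))
E
```

```text
[0.5304 0.1307 0.1071] [[-0.996, 0.088, -0.0], [0.088, 0.996, -0.0], [0.0, -0.0, -1.0]] [ 11.  -6. 107.  -0.  79. -74.]
[[580.3, 161.7], [574.7, 91.0], [478.6, 99.1], [484.5, 170.4]] [529.5 130.6   6. ]
```

View pics/w10.png

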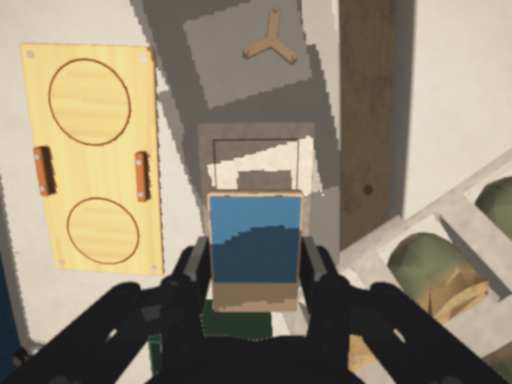

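The tile lines up with the outline: the board's top edge is at row 123, with the outline from 214 to 298. Now I'm setting it down.

Emit:
apply_moves(steps=[[-0.003, 0, -0.08, 0, 0, 0, 1], [-0.003, 0, -0.16, 0, 0, 0, 1], [-0.003, 0, -0.24, 0, 0, 0, 1], [-0.003, 0, -0.3, 0, 0, 0, 1], [-0.003, 0, -0.325, 0, 0, 0, 1], [-0.003, 0, -0.335, 0, 0, 0, 1], [-0.003, 0, -0.341, 0, 0, 0, 1], [-0.003, 0, -0.341, 0, 0, 0, 1]])

```text
time: 21.6
eef_pos: [0.5299, 0.1308, 0.0058]
tcp_rot: [[-0.996, 0.086, 0.001], [0.086, 0.996, 0.0], [-0.001, 0.0, -1.0]]
ft_force: [-1.1, 0.1, -0.2]
width: 0.0469
gripper_force: 31.3
```

Emit:
apply_moves(steps=[[0, 0, 0, 0, 0, 0, 1], [0, 0, 0, 0, 0, 0, 0.4], [0, 0, 0, 0, 0, 0, 0], [0, 0, 0, 0, 0, 0, 0], [0, 0, 0, 0, 0, 0, 0], [0, 0, 0.03, 0, 0, 0, 0], [0, 0, 0.1, 0, 0, 0, 0], [0, 0, 0.2, 0, 0, 0, 0]])

```text
time: 22.4
eef_pos: [0.5288, 0.1305, 0.0651]
tcp_rot: [[-0.996, 0.086, -0.002], [0.086, 0.996, -0.0], [0.002, -0.001, -1.0]]
ft_force: [-0.2, 0.0, 0.3]
width: 0.0856
gripper_force: 0.0
```

Emit:
apply_moves(steps=[[0, 0, 0.15, 0, 0, 0, 0], [0, 0, 0.3, 0, 0, 0, 0], [0, 0, 0.4, 0, 0, 0, 0], [0, 0, 0.4, 0, 0, 0, 0], [0, 0, 0.4, 0, 0, 0, 0], [0, 0, 0.4, 0, 0, 0, 0], [0, 0, 0.4, 0, 0, 0, 0], [0, 0, 0.4, 0, 0, 0, 0]])

```text
time: 23.2
eef_pos: [0.5293, 0.1306, 0.1842]
tcp_rot: [[-0.996, 0.086, -0.001], [0.086, 0.996, -0.0], [0.001, -0.0, -1.0]]
ft_force: [-0.6, 0.0, 0.3]
width: 0.0854
gripper_force: 0.0
```

```bash
python3 - <<'E'
from h import *
im,dep,P=grab('side','s11'); im2,_,_=grab('wrist','w11'); s=get_state(); print(np.round(s['eef_pos'],4))
a=cv2.resize(im[120:300,170:350,::-1],(400,400)); b=cv2.resize(im2[50:384,90:424,::-1],(400,400)); cv2.imwrite('pics/c11.png',np.hstack([a,b]))
E
```

```text
[0.5294 0.1307 0.1845]
```

View pics/c11.png

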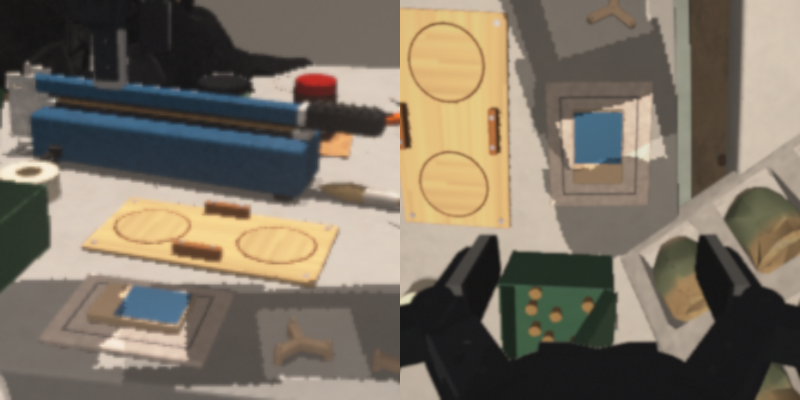

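The tile lies squarely inside the outline, glazed side up, and both jars are still on the mat. Now I fetch the wide jar.

Emit:
apply_moves(steps=[[0, -0.15, 0.05, 0, 0, -0.01, 0], [0, -0.3, 0.05, 0, 0, -0.01, 0], [0, -0.45, 0.05, 0, 0, -0.01, 0], [0, -0.6, 0.05, 0, 0, -0.01, 0], [0.01, -0.75, 0.05, 0, 0, -0.01, 0], [0.015, -0.9, 0.05, 0, 0, -0.01, 0], [0.015, -1, 0.05, 0, 0, -0.01, 0], [0.015, -1, 0.05, 0, 0, -0.01, 0]])

```text
time: 24.1
eef_pos: [0.5337, -0.1725, 0.1995]
tcp_rot: [[-0.988, 0.151, -0.001], [0.151, 0.988, -0.0], [0.001, -0.0, -1.0]]
ft_force: [0.4, 0.4, -0.6]
width: 0.0854
gripper_force: 0.0
```

Emit:
apply_moves(steps=[[0, -0.15, 0, 0, 0, 0, 0], [0, -0.3, 0, 0, 0, 0, 0], [0, -0.44, 0, 0, 0, 0, 0], [0, -0.44, -0.05, 0, 0, 0, 0], [0, -0.44, -0.15, 0, 0, 0, 0], [0, -0.44, -0.25, 0, 0, 0, 0], [0, -0.44, -0.25, 0, 0, 0, 0], [0, -0.44, -0.25, 0, 0, 0, 0]])

```text
time: 24.9
eef_pos: [0.5342, -0.3006, 0.1254]
tcp_rot: [[-0.989, 0.147, -0.001], [0.147, 0.989, 0.0], [0.001, 0.0, -1.0]]
ft_force: [-0.4, -1.2, 0.4]
width: 0.0852
gripper_force: 0.0
```

```bash
python3 - <<'E'
from meas import *
im,dep,P=grab('wrist','w12'); s=get_state(); print(np.round(s['eef_pos'],4),np.round(s['tcp_rot'],3).tolist(),np.round(s['qpos'],0))
X=cloud(P,dep)
for lo,hi,n in ((.06,.0705,'wide'),(.0705,.08,'slim')):
    q=X[(X[...,2]>lo)&(X[...,2]<hi)&(X[...,1]<-.24)&(X[...,1]>-.36)&(X[...,0]<.59)&(X[...,0]>.37)]
    print(n,len(q),np.round((q.min(0)+q.max(0))/2,4) if len(q) else '')
E
```

```text
[ 0.5346 -0.301   0.1266] [[-0.989, 0.147, 0.001], [0.147, 0.989, -0.001], [-0.001, -0.0, -1.0]] [ -32.    2.   98.    0.   81. -113.]
wide 4872 [ 0.5033 -0.3028  0.0651]
slim 5304 [ 0.4239 -0.2985  0.0737]
```

View pics/w12.png

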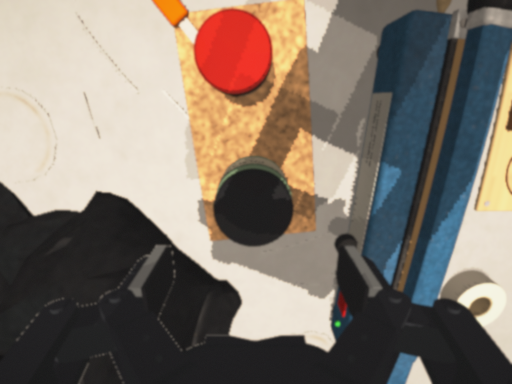

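The black lid at (254,204) is centred between the fingers. I descend and grip.

Emit:
apply_moves(force=40, steps=[[0, 0, -0.1, 0, 0, 0, 0], [0, 0, -0.2, 0, 0, 0, 0], [0, 0, -0.3, 0, 0, 0, 0], [0, 0, -0.35, 0, 0, 0, 0], [0, 0, -0.367, 0, 0, 0, 0], [0, 0, -0.367, 0, 0, 0, 0], [0, 0, -0.367, 0, 0, 0, 1], [0, 0, -0.367, 0, 0, 0, 1]])

```text
time: 25.75
eef_pos: [0.5349, -0.3018, 0.0169]
tcp_rot: [[-0.989, 0.148, 0.002], [0.148, 0.989, -0.001], [-0.002, -0.001, -1.0]]
ft_force: [-1.4, 1.2, 2.2]
width: 0.0631
gripper_force: 42.5
```

Emit:
apply_moves(steps=[[0, 0, 0, 0, 0, 0, 1], [0, 0, 0, 0, 0, 0, 1], [0, 0, 0, 0, 0, 0, 1], [0, 0, 0, 0, 0, 0, 1], [0, 0, 0, 0, 0, 0, 1], [0, 0, 0, 0, 0, 0, 1], [0, 0, 0, 0, 0, 0, 1], [0, 0, 0, 0, 0, 0, 1]])

```text
time: 26.55
eef_pos: [0.5348, -0.3018, 0.0169]
tcp_rot: [[-0.989, 0.148, 0.002], [0.148, 0.989, -0.001], [-0.002, -0.001, -1.0]]
ft_force: [-0.9, 1.6, 5.5]
width: 0.0633
gripper_force: 43.1
```

Emit:
apply_moves(steps=[[0, 0, 0.05, 0, 0, 0, 1], [0, 0, 0.15, 0, 0, 0, 1], [0, 0, 0.3, 0, 0, 0, 1], [0, 0, 0.45, 0, 0, 0, 1], [0, 0, 0.55, 0, 0, 0, 1], [0, 0, 0.6, 0, 0, 0, 1], [0, 0, 0.6, 0, 0, 0, 1], [0, 0, 0.6, 0, 0, 0, 1]])

```text
time: 27.35
eef_pos: [0.5337, -0.3011, 0.1936]
tcp_rot: [[-0.989, 0.148, -0.001], [0.148, 0.989, 0.001], [0.001, 0.001, -1.0]]
ft_force: [-1.1, 0.3, -3.2]
width: 0.0632
gripper_force: 44.7
```

Emit:
apply_moves(steps=[[0.01, 0.15, 0, 0, 0, 0, 1], [0.02, 0.3, 0, 0, 0, 0, 1], [0.04, 0.45, 0, 0, 0, 0, 1], [0.06, 0.6, 0, 0, 0, 0, 1], [0.078, 0.75, 0, 0, 0, 0, 1], [0.078, 0.88, 0, 0, 0, 0, 1], [0.078, 0.948, 0, 0, 0, 0, 1], [0.078, 0.948, 0, 0, 0, 0, 1]])

```text
time: 28.15
eef_pos: [0.5567, -0.0144, 0.1926]
tcp_rot: [[-0.989, 0.145, -0.003], [0.145, 0.989, 0.001], [0.003, 0.0, -1.0]]
ft_force: [0.0, -0.4, -1.3]
width: 0.0631
gripper_force: 45.1
```

Emit:
apply_moves(steps=[[0, 0, 0, 0, 0, 0, 1], [0, 0, -0.1, 0, 0, 0, 1], [0, 0, -0.2, 0, 0, 0, 1], [0, 0, -0.3, 0, 0, 0, 1], [0, 0, -0.4, 0, 0, 0, 1], [0, 0, -0.48, 0, 0, 0, 1], [0, 0, -0.52, 0, 0, 0, 1], [0, 0, -0.52, 0, 0, 0, 1]])

```text
time: 28.95
eef_pos: [0.5564, -0.0175, 0.037]
tcp_rot: [[-0.989, 0.149, -0.003], [0.149, 0.989, 0.0], [0.003, -0.0, -1.0]]
ft_force: [0.2, 0.4, -1.5]
width: 0.0632
gripper_force: 45.1
```

Emit:
apply_moves(steps=[[0, 0, -0.03, 0, 0, 0, 1], [0, 0, -0.06, 0, 0, 0, 1], [0, 0, -0.065, 0, 0, 0, 1], [0, 0, -0.065, 0, 0, 0, 1], [0, 0, -0.065, 0, 0, 0, 1], [0, 0, -0.065, 0, 0, 0, 1], [0, 0, -0.065, 0, 0, 0, 1], [0, 0, -0.065, 0, 0, 0, 1]])

```text
time: 29.75
eef_pos: [0.5575, -0.0169, 0.0196]
tcp_rot: [[-0.989, 0.148, 0.0], [0.148, 0.989, -0.0], [-0.0, 0.0, -1.0]]
ft_force: [-0.4, -0.6, -1.7]
width: 0.0632
gripper_force: 45.3
```

Emit:
apply_moves(steps=[[0, 0, -0.002, 0, 0, 0, 1], [0, 0, -0.002, 0, 0, 0, 1], [0, 0, -0.002, 0, 0, 0, 0], [0, 0, -0.002, 0, 0, 0, 0], [0, 0, -0.002, 0, 0, 0, 0], [0, 0, -0.002, 0, 0, 0, 0], [0, 0, -0.002, 0, 0, 0, 0], [0, 0, 0.03, 0, 0, 0, 0]])

```text
time: 30.55
eef_pos: [0.5568, -0.0169, 0.0277]
tcp_rot: [[-0.989, 0.148, -0.002], [0.148, 0.989, 0.0], [0.002, -0.0, -1.0]]
ft_force: [0.2, 1.5, 0.5]
width: 0.0852
gripper_force: 0.0
```

Emit:
apply_moves(steps=[[0, 0, 0.1, 0, 0, 0, 0], [0, 0, 0.25, 0, 0, 0, 0], [0, 0, 0.4, 0, 0, 0, 0], [0, 0, 0.55, 0, 0, 0, 0], [0, 0, 0.6, 0, 0, 0, 0], [0, 0, 0.6, 0, 0, 0, 0], [0, 0, 0.6, 0, 0, 0, 0], [0, 0, 0.6, 0, 0, 0, 0]])

```text
time: 31.35
eef_pos: [0.5569, -0.0169, 0.2067]
tcp_rot: [[-0.989, 0.148, -0.003], [0.148, 0.989, 0.0], [0.003, -0.0, -1.0]]
ft_force: [0.6, 0.3, -0.1]
width: 0.0854
gripper_force: 0.0
```

Emit:
apply_moves(steps=[[-0.07, -0.14, 0, 0, 0, 0, 0], [-0.14, -0.28, 0, 0, 0, 0, 0], [-0.21, -0.42, 0, 0, 0, 0, 0], [-0.28, -0.56, 0, 0, 0, 0, 0], [-0.35, -0.7, 0, 0, 0, 0, 0], [-0.41, -0.84, 0, 0, 0, 0, 0], [-0.44, -0.939, 0, 0, 0, 0, 0], [-0.44, -0.939, 0, 0, 0, 0, 0]])

```text
time: 32.15
eef_pos: [0.4238, -0.3012, 0.2068]
tcp_rot: [[-0.988, 0.151, -0.002], [0.151, 0.988, 0.001], [0.002, 0.001, -1.0]]
ft_force: [0.6, 1.0, 0.0]
width: 0.0854
gripper_force: 0.0
```

Emit:
apply_moves(steps=[[0, 0, 0, 0, 0, 0, 0], [0, 0, -0.1, 0, 0, 0, 0], [0, 0, -0.2, 0, 0, 0, 0], [0, 0, -0.28, 0, 0, 0, 0], [0, 0, -0.28, 0, 0, 0, 0], [0, 0, -0.28, 0, 0, 0, 0], [0, 0, -0.28, 0, 0, 0, 0], [0, 0, -0.28, 0, 0, 0, 0]])

```text
time: 32.95
eef_pos: [0.426, -0.2987, 0.1259]
tcp_rot: [[-0.989, 0.148, 0.002], [0.148, 0.989, -0.001], [-0.002, -0.001, -1.0]]
ft_force: [0.6, 1.4, -0.0]
width: 0.085
gripper_force: 0.0
```

Well centred on the slim jar's known spot. Descend to z = 0.0185 and grip.

Emit:
apply_moves(steps=[[-0.003, 0, -0.1, 0, 0, 0, 0], [-0.003, 0, -0.2, 0, 0, 0, 0], [-0.003, 0, -0.3, 0, 0, 0, 0], [-0.003, 0, -0.34, 0, 0, 0, 0], [-0.003, 0, -0.358, 0, 0, 0, 0], [-0.003, 0, -0.358, 0, 0, 0, 0], [-0.003, 0, -0.358, 0, 0, 0, 1], [-0.003, 0, -0.358, 0, 0, 0, 1]])

```text
time: 33.75
eef_pos: [0.4251, -0.299, 0.0184]
tcp_rot: [[-0.989, 0.148, 0.001], [0.148, 0.989, -0.001], [-0.002, -0.001, -1.0]]
ft_force: [0.0, -0.1, 0.2]
width: 0.0592
gripper_force: 0.0
```

Emit:
apply_moves(steps=[[0, 0, 0, 0, 0, 0, 1], [0, 0, 0, 0, 0, 0, 1], [0, 0, 0, 0, 0, 0, 1], [0, 0, 0, 0, 0, 0, 1], [0, 0, 0, 0, 0, 0, 1], [0, 0, 0, 0, 0, 0, 1], [0, 0, 0, 0, 0, 0, 1], [0, 0, 0, 0, 0, 0, 1]])

```text
time: 34.55
eef_pos: [0.4251, -0.299, 0.0184]
tcp_rot: [[-0.989, 0.148, 0.001], [0.148, 0.989, -0.001], [-0.001, -0.001, -1.0]]
ft_force: [-1.2, 1.5, 6.3]
width: 0.0512
gripper_force: 40.9
```

Emit:
apply_moves(steps=[[0, 0, 0.05, 0, 0, 0, 1], [0, 0, 0.15, 0, 0, 0, 1], [0, 0, 0.3, 0, 0, 0, 1], [0, 0, 0.45, 0, 0, 0, 1], [0, 0, 0.55, 0, 0, 0, 1], [0, 0, 0.6, 0, 0, 0, 1], [0, 0, 0.6, 0, 0, 0, 1], [0, 0, 0.6, 0, 0, 0, 1]])

```text
time: 35.35
eef_pos: [0.4242, -0.2984, 0.1958]
tcp_rot: [[-0.989, 0.148, -0.001], [0.148, 0.989, 0.001], [0.001, 0.001, -1.0]]
ft_force: [0.5, -0.1, -1.8]
width: 0.0513
gripper_force: 42.1
```

Emit:
apply_moves(steps=[[0.01, 0.15, 0, 0, 0, 0, 1], [0.02, 0.3, 0, 0, 0, 0, 1], [0.03, 0.45, 0, 0, 0, 0, 1], [0.04, 0.6, 0, 0, 0, 0, 1], [0.05, 0.75, 0, 0, 0, 0, 1], [0.05, 0.9, 0, 0, 0, 0, 1], [0.05, 0.99, 0, 0, 0, 0, 1], [0.05, 0.99, 0, 0, 0, 0, 1]])

```text
time: 36.15
eef_pos: [0.4388, 0.0011, 0.195]
tcp_rot: [[-0.99, 0.144, -0.003], [0.144, 0.99, 0.001], [0.003, 0.0, -1.0]]
ft_force: [0.2, -0.5, -1.1]
width: 0.051
gripper_force: 42.4
```

Emit:
apply_moves(steps=[[0, 0, 0, 0, 0, 0, 1], [0, 0, -0.1, 0, 0, 0, 1], [0, 0, -0.2, 0, 0, 0, 1], [0, 0, -0.3, 0, 0, 0, 1], [0, 0, -0.4, 0, 0, 0, 1], [0, 0, -0.48, 0, 0, 0, 1], [0, 0, -0.52, 0, 0, 0, 1], [0, 0, -0.52, 0, 0, 0, 1]])

```text
time: 36.95
eef_pos: [0.4385, -0.0023, 0.0393]
tcp_rot: [[-0.989, 0.149, -0.003], [0.149, 0.989, 0.0], [0.003, -0.0, -1.0]]
ft_force: [-0.3, 0.2, -1.5]
width: 0.051
gripper_force: 42.5
```

Emit:
apply_moves(steps=[[0, 0, -0.03, 0, 0, 0, 1], [0, 0, -0.06, 0, 0, 0, 1], [0, 0, -0.068, 0, 0, 0, 1], [0, 0, -0.068, 0, 0, 0, 1], [0, 0, -0.068, 0, 0, 0, 1], [0, 0, -0.068, 0, 0, 0, 1], [0, 0, -0.068, 0, 0, 0, 1], [0, 0, -0.068, 0, 0, 0, 1]])

```text
time: 37.75
eef_pos: [0.4396, -0.0016, 0.0207]
tcp_rot: [[-0.989, 0.148, 0.0], [0.148, 0.989, -0.0], [-0.0, -0.0, -1.0]]
ft_force: [-0.6, -0.0, -1.5]
width: 0.051
gripper_force: 42.8
```

Emit:
apply_moves(steps=[[0, 0, -0.002, 0, 0, 0, 1], [0, 0, -0.002, 0, 0, 0, 1], [0, 0, -0.002, 0, 0, 0, 0], [0, 0, -0.002, 0, 0, 0, 0], [0, 0, -0.002, 0, 0, 0, 0], [0, 0, -0.002, 0, 0, 0, 0], [0, 0, -0.002, 0, 0, 0, 0], [0, 0, 0.03, 0, 0, 0, 0]])

```text
time: 38.55
eef_pos: [0.4389, -0.0016, 0.029]
tcp_rot: [[-0.989, 0.148, -0.002], [0.148, 0.989, 0.0], [0.002, -0.0, -1.0]]
ft_force: [1.1, -0.4, 0.5]
width: 0.0855
gripper_force: 0.0
```

Emit:
apply_moves(steps=[[0, 0, 0.1, 0, 0, 0, 0], [0, 0, 0.25, 0, 0, 0, 0], [0, 0, 0.4, 0, 0, 0, 0], [0, 0, 0.55, 0, 0, 0, 0], [0, 0, 0.7, 0, 0, 0, 0], [0, 0, 0.8, 0, 0, 0, 0], [0, 0, 0.8, 0, 0, 0, 0], [0, 0, 0.8, 0, 0, 0, 0]])

```text
time: 39.35
eef_pos: [0.4396, -0.0016, 0.2704]
tcp_rot: [[-0.989, 0.148, 0.001], [0.148, 0.989, -0.0], [-0.001, 0.0, -1.0]]
ft_force: [-0.1, -0.2, -0.5]
width: 0.0852
gripper_force: 0.0
```

```bash
python3 - <<'E'
from h import *
im,dep,P=grab('side','s13'); im2,d,Q=grab('wrist','w13'); s=get_state(); print(np.round(s['eef_pos'],4))
X=cloud(Q,d)
for n,lo,hi,x0 in (('wide',.062,.073,.556),('slim',.070,.08,.4385)):
    q=X[(X[...,2]>lo)&(X[...,2]<hi)&(abs(X[...,0]-x0)<.05)&(abs(X[...,1]+.01)<.06)]; print(n,len(q),np.round((q.min(0)+q.max(0))/2,4) if len(q) else '')
a=cv2.resize(im[120:300,170:350,::-1],(400,400)); b=cv2.resize(im2[:,64:448,::-1],(400,400)); cv2.imwrite('pics/c13.png',np.hstack([a,b]))
E
```

```text
[ 0.4392 -0.0016  0.2688]
wide 1476 [ 0.5571 -0.0181  0.0662]
slim 1320 [ 0.438  -0.0024  0.0744]
```

View pics/c13.png

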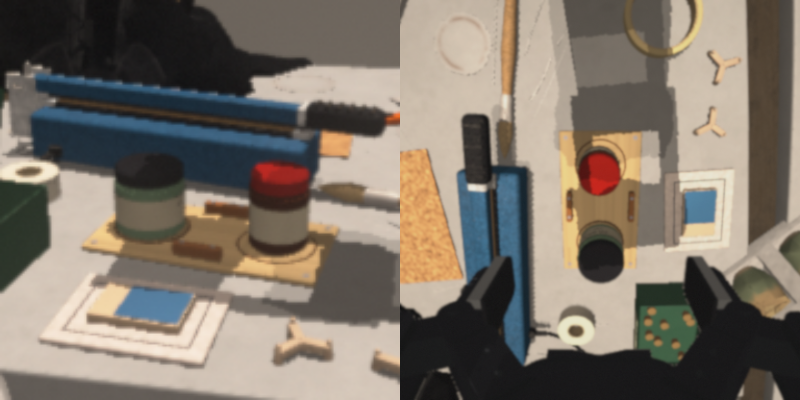

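Both jars are back within about 2 mm of their starting spots, the tile is square in its outline, and the bystanders have not moved.

```bash
python3 -c "
from cell import *
print(finish_job())"
```

```text
the job is handed in; nothing more can be done
None
```

The job is handed in, verdict not shown: the tile lies glazed side up inside its outline on the viewing board, both jars stand upright on the carrier within about 2 mm of where they started, and the label roll and kiln stilt were not touched.

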